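# Lock the brush clamp and burnish the ferrule seam

## Task

Turn the orange lock collar of the clamping fixture by its red knob until the white pointer lies in line with the green mark, so that the steel tongue holds the brush. Then take the yellow burnisher from its wooden stand and, holding it upright with its spring tip lightly pressed on the ferrule, guide it slowly and steadily (about 30 mm/s) in one pass along the whole copper seam, from the end nearer the robot to the far end. Put the burnisher back upright in its stand, seated on its flange, and leave the clamp locked, the brush in place and everything else on the table alone.

Things in the scene. Friction and masses are not known exactly. Their poses are not given: they have to be found in the camera images.
- fixture: Blue clamp plate 225 x 280 x 20 mm, fixed to the table. Origin on the table under the brush: the plate reaches from x -73 to +153 and y -150 to +130 mm in its frame. The brush lies along its y axis (handle to +y), the copper seam along its x axis (+x away from the robot). Aluminium guides 34 mm high hold the ferrule
- collar (a joint): Angle (rad) of the orange captive lock collar (90 mm across, vertical axis, stiff: stays where it is left). It grows counter-clockwise seen from above; 1.50 = white pointer and knob in line with the green mark (locked), starts somewhere between 0 and 0.5; end stops at 0 and 1.9
- collar_axis (a point): Centre of the collar on its turning axis, on top of the dark steel cap, 59 mm above the table. Nothing of the fixture but the red knob is higher than this
- knob (a point): Middle of the gripping length of the red upright knob (round post 18 mm across, standing from 48 to 104 mm above the table, this point at 88 mm), on the collar's arm 58 mm from the collar axis. It moves with the collar
- lock_mark (a point): Middle of the flat green mark (24 x 9 mm, radial) on the blue plate, 85 mm from the collar axis, 20 mm above the table: the collar is locked when its knob and white pointer are on the line from the collar axis to this mark
- brush: Flat paint brush, 100 mm wide, 220 mm long, lying loosely in the fixture; steel ferrule 100 x 50 x 24 mm, black handle, tan bristles. Origin under the brush, on the fixture's plate (20 mm above the table), axes parallel to the fixture's; the ferrule's top face is 44 mm above the table
- seam_start (a point): Point of the copper seam (a flush line 100 mm long and 4 mm wide along the brush's x axis in the middle of the ferrule's top) 10 mm in from its end nearer the robot; on the ferrule's top face
- seam_mid (a point): Middle of the copper seam, on the ferrule's top face; axes parallel to the brush's, x along the seam
- seam_end (a point): Point of the copper seam 10 mm in from its far end, on the ferrule's top face
- burnisher: Upright stylus, 151 mm long, 150 g. Origin: centre of the underside of its steel flange (39 mm across, 6 mm thick), z up along it. Above: yellow square grip 22 x 22 mm from 6 to 86 mm over the origin (faces along its x and y). Below: shaft 14 mm across to -45 mm, then a sprung plunger with a round brass tip 10 mm across ending at -65 mm, pushed in up to 10 mm (1 N to start, 4 N at the end)
- burnisher_tip (a point): The lowest point of the burnisher's brass tip; it moves up with the plunger
- stand: Wooden block 90 x 90 x 80 mm, fixed, with an upright round hole 25 mm across right through it; the burnisher hangs in it by its flange, which rests on the top. Origin on the table under the hole
- stand_mouth (a point): Centre of the hole's mouth on the stand's top, 80 mm above the table
- glue_tin: Closed green tin, 80 mm across, 85 mm high, a bystander. Origin under its centre
- spare_brush: A second brush like the one in the fixture, lying on the table, a bystander. Origin on the table
- oil_bottle: Amber bottle, 54 mm across, 130 mm high, a bystander. Origin under its centre
- hammer: Hammer 220 mm long lying on the table, a bystander
- rivet_cup: Small steel bowl, 76 mm across, 60 mm high, a bystander. Origin under its centre
Mind the look-alikes: they are no part of the job. Leave any purple look-alike of the burnisher alone.

How it is judged:
By the outcome, as a careful person would: the job done as asked, in the order asked, and still so for the second after the job is handed in, with the robot touching nothing.
It also fails if it takes over 70 s, if anything falls off the work surface, if the arm or the gripper's body presses on something with over 40 N, if the wrist force passes 120 N, or if a joint passes its speed limit or range.

## Robot

A 6-joint arm with a two-finger parallel gripper is mounted at the origin on the work surface. World frame = base frame: x ahead of the robot, y to its left, z up, the work surface at z = 0. Lengths are in m, angles in rad, forces in N, time in s.
With the tool pointing down it reaches from about 0.275 to 0.825 m from the base axis. Payload 4.9 kg.
Tool frame: the origin (TCP) lies at the very end of the fingers, on their centre line; the grasp point (between the pads) lies 19 mm behind it; z points along the fingers, y is the line along which they close (so a half turn about z gives the same grasp; the last joint's range is limited). The gripper opens to 85 mm and grips with 20 to 120 N. Pads are 22 mm wide; open, the fingers measure 114 mm over their backs; the gripper's body (76 mm by 85 mm) begins 54 mm behind the grasp point. The pads swing forward as they close: fully open they stand 13 mm farther back than shut.
Start: joints at [-0.134, 0.326, -0.193, 1.052, 0, 1.437], TCP at [0.55, 0, 0.231] pointing down, gripper open.
Joint ranges: [-2.65, 2.65], [-0.97, 1.79], [-1.3, 1.35], [-1.93, 2.1], [-1.47, 1.37], [-3.14, 3.14]. Speed limits (rad/s): [2.57, 2.57, 3.14, 3.14, 3.14, 3.14].

## Interface

Orientations are given as a unit quaternion [x, y, z, w].
In Python, from cell import observe, snapshot, calibration, finish_job gives the robot as it stands.
- The arm moves only by the tool step_arm, never from a script. Its argument "series" is a list of rows, each an object of numbers: "claw": the finger opening in cm, from 0 to 8.54; "x", "y", "z": the shift along the tool's x, y, z in cm; "turn": the turn about the tool's z in rad. In form: [{"claw": .., "x": .., "y": .., "z": .., "turn": ..}, ...]. A call has 1 to 10 rows; each row shifts and turns the commanded pose from where the row before left it, along the tool's axes as they then stand; what a row does not reach is not made up. A row lasts 1/8 s, in which the tool goes at most 62.5 mm and 10.7 degrees, less where a joint would pass 70% of its speed; a pose out of reach is approached as far as the arm can. A call is refused whole if a number of a shift passes 6.25 or a number of a turn 0.188, either way. A call with a gripper value outside its range is refused whole. The fingers move at their own pace and stop on an object; "squeeze" is the grip in N (left out, the last holds). Time passes only in rows, so rows that do not move let the fingers close. It gives the time, the measured TCP pose, the force, the opening and the grip force at its end, in the units of the state.
- observe(): the state, without advancing time (a new reading comes with each control period).
- snapshot(name): name is "scene" or "side" or "wrist"; returns (picture, depth): 420x560x3 uint8, red, green, blue; 420x560 float32, m along the optical axis (not along the pixel's ray), 0 where there is no reading.
- calibration(name): a dict with "K" (3x3 intrinsics, pixels), "T" (4x4, takes a point from camera to world coordinates). Camera axes: x right, y down, z forward; pixel columns grow to the right and rows downward; lengths in m; the calibration is good to about 2 mm. The wrist camera is an equidistant fisheye: a pixel r from the principal point sees the ray r / f radians off the axis. A picture is of the moment at which its call begins: read the wrist's pose just before it. calibration takes no time and is no camera call; for the wrist camera it gives the pose at the moment of the call.
- finish_job(): hands the job in; it is judged then, once.
The state is a dict: "time": time; "joint_pos": joint angles; "joint_velocities": joint speeds; "tau": joint torques, N m; "tool_pos": TCP position; "tool_rot": TCP orientation; "contact_force": force on the tool from outside, world axes, zero at the start; "wrist_torque": the same for the moment, N m; "width": finger opening in m; "gripper_force": force on a finger pad.
Only numpy, scipy, OpenCV 4.12 (cv2) and the standard library are available. Lean on these libraries where they do the work, as an engineer would, in place of code of your own. Each camera call takes 0.05 s, during which the arm holds its last target. There are 200 camera calls.

## Working session

There is one attempt and no reset: what is moved stays moved. The work goes in short steps, Python scripts to look and compute and a tool call to move; the robot and the scene stay as the last step left them, time stands still between calls to the robot, and variables do not carry over. Pictures are saved under pics/ and viewed, at most 10 in all, crops included, and the job is handed in when it is done.

Besides the shell and the picture viewer there is one more tool, called after ">>>" in YAML: its name, and indented under it one key for each argument. step_arm: Moves the arm, as the interface text tells. Its arguments: {"type":"object","properties":{"series":{"type":"array"},"squeeze":{"type":"number"}},"required":["series"]}

```bash
mkdir -p pics; cat > h.py <<'E'
import numpy as np, cv2
from cell import observe, snapshot, calibration, finish_job
from scipy.spatial.transform import Rotation as R
def save(n,p): cv2.imwrite('pics/'+n+'.png',p[...,::-1])
def grab(name,tag):
    c=calibration(name); p,d=snapshot(name); np.savez(tag+'.npz',p=p,d=d,K=c['K'],T=c['T']); save(tag,p); return p,d,c
def pt(tag,u,v,z=None):
    f=np.load(tag+'.npz'); K,T,d=f['K'],f['T'],f['d']
    r=np.array([(u-K[0,2])/K[0,0],(v-K[1,2])/K[1,1],1])
    if z is None: s=np.median(d[int(v)-1:int(v)+2,int(u)-1:int(u)+2])
    else: s=(z-T[2,3])/(T[:3,:3]@r)[2]
    return T[:3,:3]@(r*s)+T[:3,3]
def proj(tag,P):
    f=np.load(tag+'.npz'); K,T=f['K'],f['T']; q=K@(T[:3,:3].T@(np.array(P)-T[:3,3])); return q[:2]/q[2]
E
python3 - <<'E'
from h import *
for n in('scene','side'):
    p,d,c=grab(n,n+'0'); print(n,np.round(c['T'],3).tolist(),np.round(c['K'],1).tolist(),(d>0).mean())
s=observe(); print(s['tool_pos'],s['tool_rot'],R.from_quat(s['tool_rot']).as_matrix().round(3).tolist(),s['width'],s['time'])
E
```

```text
scene [[0.25, 0.706, -0.662, 1.237], [0.968, -0.177, 0.176, -0.199], [0.007, -0.685, -0.728, 0.866], [0.0, 0.0, 0.0, 1.0]] [[392.1, 0.0, 286.5], [0.0, 392.1, 213.4], [0.0, 0.0, 1.0]] 0.9959481292517007
side [[0.678, -0.387, 0.626, -0.312], [-0.735, -0.336, 0.589, -0.811], [-0.018, -0.859, -0.512, 0.801], [0.0, 0.0, 0.0, 1.0]] [[498.0, 0.0, 282.9], [0.0, 498.0, 211.0], [0.0, 0.0, 1.0]] 0.9959566326530612
[5.49472891e-01 9.08636523e-05 2.30554683e-01] [ 7.07105865e-01  7.07107245e-01 -4.82391174e-04 -6.38550342e-04] [[-0.0, 1.0, -0.002], [1.0, 0.0, 0.0], [0.0, -0.002, -1.0]] 0.0854228738694044 0.1
```

View pics/scene0.png

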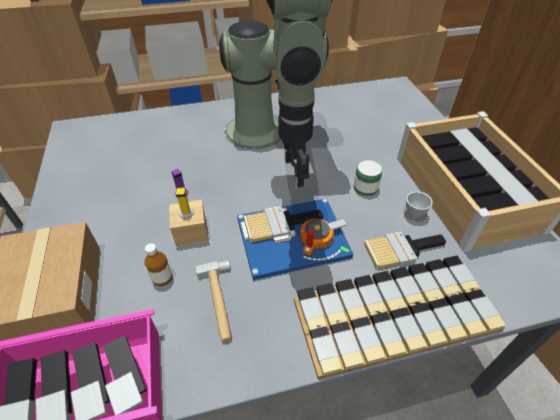

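View pics/side0.png

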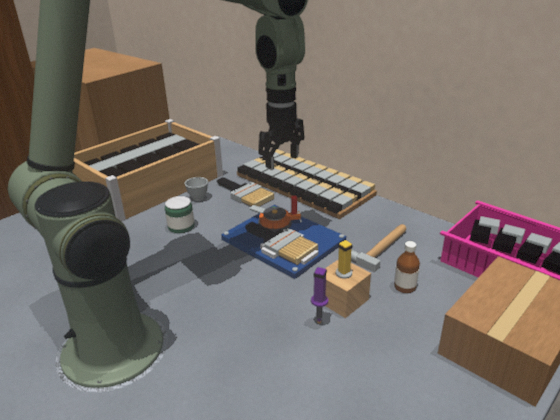

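The scene picture shows the fixture at about (295,235), with the collar at (317,233) and the red knob at (310,235). The stand with the yellow burnisher is at (187,215). The purple look-alike stands behind it at (178,182). The spare brush is at (405,247), the hammer at (218,300), the bottle at (157,265), the tin at (368,178) and the cup at (418,206).

Candidates: the burnisher is yellow at scene (184,203) and the purple one at (178,182) is a decoy, so I choose yellow. The brush in the fixture is at (270,225) and the spare at (405,247), so I choose the one on the blue plate.

```bash
python3 - <<'E'
from h import *
p=np.load('scene0.npz')['p']; save('c1',cv2.resize(p[160:290,155:365],None,fx=3.8,fy=3.8,interpolation=cv2.INTER_CUBIC))
p=np.load('side0.npz')['p']; save('c2',cv2.resize(p[180:330,215:385],None,fx=4,fy=4,interpolation=cv2.INTER_CUBIC))
E
```

```text
(no output)
```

View pics/c1.png

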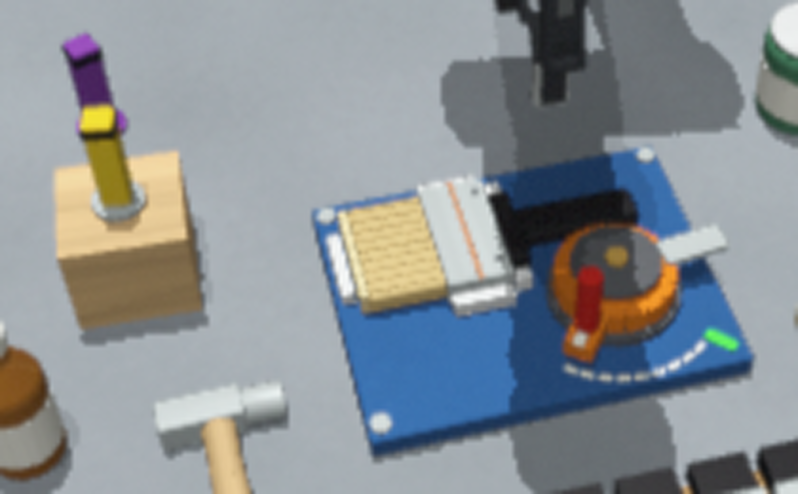

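View pics/c2.png

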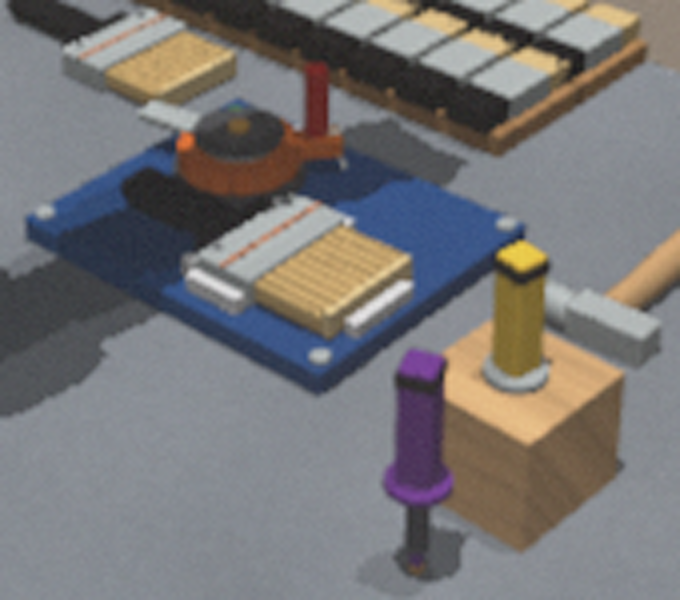

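Crop c1 shows, in crop pixels: burnisher top (99,116), flange (119,204), knob top (591,270), cap centre (617,256), green mark (721,340), and the seam from (452,180) to (482,276). Crop c2 shows: yellow top (521,256), knob top (317,68), cap (238,127), and the seam from (220,265) to (318,207). The purple one stands on the robot side of the stand, next to it.

```bash
python3 - <<'E'
from h import *
a=lambda u,v,z=None: pt('scene0',155+u/3.8,160+v/3.8,z)
b=lambda u,v,z=None: pt('side0',215+u/4,180+v/4,z)
for n,A,B,z in [('ytop',(99,116),(521,256),.151-.065+.08),('flange',(119,200),(516,370),.086),('purpletop',(82,44),(425,362),.15),('knobtop',(591,270),(317,68),.104),('cap',(617,256),(238,127),.059),('mark',(721,340),None,.02),
 ('seamnear',(453,181),(220,265),.044),('seamfar',(482,275),(318,207),.044),('riv1',(326,215),(320,355),.02),('riv2',(645,155),(44,212),.02),('riv3',(381,423),(507,224),.02),
 ('st1',(54,170),(440,355),.08),('st2',(180,152),(0,0),.08),('st3',(190,240),(623,377),.08),('st4',(60,254),(527,443),.08)]:
    print(n,z,a(*A,z).round(4),a(*A).round(3), *( (b(*B,z).round(4),b(*B).round(3)) if B else ()))
E
```

```text
ytop 0.16599999999999998 [ 0.4549 -0.2744  0.166 ] [ 0.454 -0.275  0.165] [ 0.45   -0.2833  0.166 ] [ 0.448 -0.284  0.167]
flange 0.086 [ 0.4578 -0.2754  0.086 ] [ 0.467 -0.274  0.095] [ 0.4505 -0.2839  0.086 ] [ 0.444 -0.289  0.092]
purpletop 0.15 [ 0.3565 -0.2827  0.15  ] [ 0.356 -0.283  0.15 ] [ 0.356  -0.2908  0.15  ] [ 0.355 -0.292  0.151]
knobtop 0.104 [0.6186 0.0291 0.104 ] [0.618 0.029 0.104] [0.6195 0.0195 0.104 ] [0.62  0.02  0.104]
cap 0.059 [0.574  0.0646 0.059 ] [0.577 0.063 0.063] [0.5763 0.0583 0.059 ] [0.573 0.055 0.062]
mark 0.02 [0.6368 0.1257 0.02  ] [0.637 0.126 0.02 ]
seamnear 0.044 [ 0.4578 -0.0296  0.044 ] [ 0.447 -0.027  0.032] [ 0.4566 -0.0382  0.044 ] [ 0.457 -0.038  0.044]
seamfar 0.044 [ 0.5553 -0.0309  0.044 ] [ 0.553 -0.03   0.042] [ 0.5521 -0.0406  0.044 ] [ 0.551 -0.041  0.045]
riv1 0.02 [ 0.4469 -0.1282  0.02  ] [ 0.449 -0.128  0.022] [ 0.4506 -0.1319  0.02  ] [ 0.447 -0.135  0.023]
riv2 0.02 [0.4443 0.1319 0.02  ] [0.445 0.132 0.02 ] [0.4456 0.1273 0.02  ] [0.444 0.125 0.022]
riv3 0.02 [ 0.6476 -0.1252  0.02  ] [ 0.649 -0.125  0.022] [ 0.6507 -0.1309  0.02  ] [ 0.646 -0.134  0.024]
st1 0.08 [ 0.4094 -0.3199  0.08  ] [ 0.325 -0.332  0.   ] [ 0.4389 -0.2373  0.08  ] [ 0.437 -0.238  0.081]
st2 0.08 [ 0.413  -0.2279  0.08  ] [ 0.33  -0.231  0.001] [0.5697 0.312  0.08  ] [0.666 0.434 0.001]
st3 0.08 [ 0.5033 -0.2305  0.08  ] [ 0.46  -0.232  0.034] [ 0.4925 -0.3299  0.08  ] [ 0.495 -0.328  0.078]
st4 0.08 [ 0.4944 -0.3201  0.08  ] [ 0.491 -0.321  0.077] [ 0.4081 -0.3234  0.08  ] [ 0.408 -0.324  0.08 ]
```

```bash
cat >> h.py <<'E'
def wpt(tag,u,v,z):
    f=np.load(tag+'.npz'); K,T=f['K'],f['T']
    q=np.array([(u-K[0,2])/K[0,0],(v-K[1,2])/K[1,1]]); th=np.hypot(*q)
    r=np.r_[np.sin(th)*q/max(th,1e-9),np.cos(th)]; r=T[:3,:3]@r
    return T[:3,3]+r*(z-T[2,3])/r[2]
def wproj(tag,P):
    f=np.load(tag+'.npz'); K,T=f['K'],f['T']; c=T[:3,:3].T@(np.array(P)-T[:3,3])
    th=np.arctan2(np.hypot(c[0],c[1]),c[2]); q=c[:2]/np.hypot(c[0],c[1])*th
    return np.array([K[0,0]*q[0]+K[0,2],K[1,1]*q[1]+K[1,2]])
E
python3 - <<'E'
from h import *
p,d,c=grab('wrist','w0'); print(c['T'].round(3).tolist(),c['K'].round(1).tolist())
for P in [(.619,.024,.104),(.575,.061,.059),(.637,.121,.02),(.505,-.035,.044),(.453,-.279,.166)]: print(wproj('w0',P).round())
E
```

```text
[[1.0, -0.0, -0.001, 0.549], [-0.001, -0.954, -0.301, 0.079], [-0.001, 0.301, -0.954, 0.375], [0.0, 0.0, 0.0, 1.0]] [[325.2, 0.0, 281.0], [0.0, 325.2, 212.7], [0.0, 0.0, 1.0]]
[362. 179.]
[308. 132.]
[362.  77.]
[241. 221.]
[200. 448.]
```

View pics/w0.png

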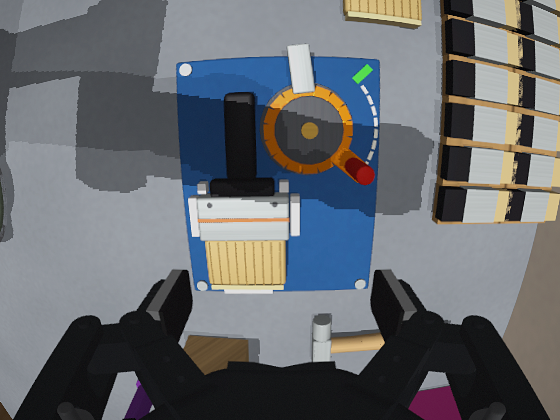

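The wrist view shows the knob top at (366,175), cap pivot (311,131), green mark (363,74), seam ends (197,221) and (289,219), and rivets at (185,69), (202,285) and (361,284).

```bash
python3 - <<'E'
from h import *
D={}
for n,u,v,z in [('knob',366,174.5,.104),('cap',310.5,130.5,.059),('mark',363,74,.02),('s0',197,221,.044),('s1',289,219.5,.044),('f00',197,196,.044),('r1',185,69,.022),('r2',202,286,.022),('r3',361,284.5,.022)]:
    D[n]=wpt('w0',u,v,z); print(n,D[n].round(4))
k=D['knob']-D['cap'];m=D['mark']-D['cap']
print(np.hypot(*k[:2]),np.hypot(*m[:2]),np.degrees(np.arctan2(k[1],k[0])),np.degrees(np.arctan2(m[1],m[0])))
# wide tin/ferrule edges by colour
E
```

```text
knob [0.6221 0.028  0.104 ]
cap [0.5771 0.0623 0.059 ]
mark [0.6379 0.125  0.02  ]
s0 [ 0.4562 -0.035   0.044 ]
s1 [ 0.5572 -0.0332  0.044 ]
f00 [ 0.4584 -0.0067  0.044 ]
r1 [0.4441 0.1318 0.022 ]
r2 [ 0.4478 -0.1303  0.022 ]
r3 [ 0.6502 -0.1282  0.022 ]
0.05659495158948897 0.0873179032025835 -37.31546436811291 45.9240172360141
```

>>> step_arm:
  series:
    - {"claw":5,"x":1.37,"y":3.65}
    - {"x":1.37,"y":3.65}
    - {"turn":-0.184,"z":1.5}
    - {"turn":-0.184,"z":1.5}
    - {"turn":-0.184,"z":1.5}
    - {"turn":-0.184,"z":1.5}
    - {"turn":-0.184,"z":1.5}
    - {}
  squeeze: 40

```text
invalid input at $.series[0]: expected keys claw, x, y, z, turn
```

>>> step_arm:
  series:
    - {"claw":5,"x":1.37,"y":3.65,"z":0,"turn":0}
    - {"claw":5,"x":1.37,"y":3.65,"z":0,"turn":0}
    - {"claw":5,"x":0,"y":0,"z":1.5,"turn":-0.184}
    - {"claw":5,"x":0,"y":0,"z":1.5,"turn":-0.184}
    - {"claw":5,"x":0,"y":0,"z":1.5,"turn":-0.184}
    - {"claw":5,"x":0,"y":0,"z":1.5,"turn":-0.184}
    - {"claw":5,"x":0,"y":0,"z":1.5,"turn":-0.184}
    - {"claw":5,"x":0,"y":0,"z":0,"turn":0}
  squeeze: 40

```text
time: 1.15
tool_pos: [0.6218, 0.0275, 0.1547]
tool_rot: [0.321, 0.947, -0.0, -0.002]
contact_force: [-0.2, -0.0, 0.0]
width: 0.05
gripper_force: 0.0
```

```bash
python3 - <<'E'
from h import *
p,d,c=grab('wrist','w1'); s=observe(); print(s['joint_pos'].round(2) if hasattr(s['joint_pos'],'round') else s['joint_pos'])
hsv=cv2.cvtColor(p,cv2.COLOR_RGB2HSV)
m=(((hsv[...,0]<6)|(hsv[...,0]>172))&(hsv[...,1]>150)&(hsv[...,2]>60)).astype(np.uint8)
n,l,st,ce=cv2.connectedComponentsWithStats(m)
for i in range(1,n):
    if st[i,4]>150: print(st[i],ce[i].round(1))
print('pred top',wproj('w1',(.6225,.0273,.104)),'bottom',wproj('w1',(.6225,.0273,.055)))
E
```

```text
[-0.07  0.52 -0.1   0.96 -0.    0.58]
[267 204  26  46 976] [279.4 227.1]
pred top [280.36611968 239.15612715] bottom [280.516098   215.78162603]
```

View pics/w1.png

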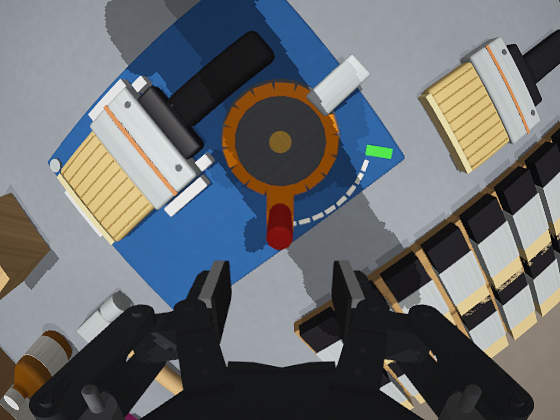

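The wrist view shows the knob top at (280,240), centred between the fingers as predicted, the cap at (280,142) and the mark at (379,152).

>>> step_arm:
  series:
    - {"claw":5,"x":0,"y":0,"z":3,"turn":0}
    - {"claw":5,"x":0,"y":0,"z":3,"turn":0}
    - {"claw":5,"x":0,"y":0,"z":2.5,"turn":0}
    - {"claw":1.5,"x":0,"y":0,"z":0,"turn":0}
    - {"claw":1.5,"x":0,"y":0,"z":0,"turn":0}
    - {"claw":1.5,"x":0,"y":0,"z":0,"turn":0}
    - {"claw":1.5,"x":0,"y":0,"z":0,"turn":0}
  squeeze: 40

```text
time: 2.08
tool_pos: [0.6235, 0.0271, 0.0724]
tool_rot: [0.32, 0.947, -0.0, 0.001]
contact_force: [-1.1, -1.5, 1.4]
width: 0.0166
gripper_force: 39.6
```

```bash
python3 - <<'E'
from h import *
for n,u,v,z in [('cap',280.5,142,.059),('mark',379,152,.02),('knob',279.5,239.5,.104),('s0',105,107,.044),('s1',193.5,196,.044)]: print(n,wpt('w1',u,v,z).round(4))
c=wpt('w1',280.5,142,.059);m=wpt('w1',379,152,.02)
print(np.degrees(np.arctan2(*(m-c)[1::-1])),np.hypot(*(m-c)[:2]))
s=observe();print(s['tool_pos'],s['width'],s['gripper_force'],s['contact_force'])
E
```

```text
cap [0.5763 0.0627 0.059 ]
mark [0.6374 0.1255 0.02  ]
knob [0.6224 0.0267 0.104 ]
s0 [ 0.4575 -0.0346  0.044 ]
s1 [ 0.5678 -0.0217  0.044 ]
45.734614820205216 0.0876154226751289
[0.62352615 0.02713358 0.07239216] 0.01663404907812543 39.641185998916626 [-1.05789645 -1.51868057  1.4138319 ]
```

>>> step_arm:
  series:
    - {"claw":1.5,"x":0.03,"y":0.58,"z":0,"turn":-0.1}
    - {"claw":1.5,"x":0.03,"y":0.58,"z":0,"turn":-0.1}
    - {"claw":1.5,"x":0.03,"y":0.58,"z":0,"turn":-0.1}
    - {"claw":1.5,"x":0.03,"y":0.58,"z":0,"turn":-0.1}
  squeeze: 60

```text
time: 2.58
tool_pos: [0.633, 0.0483, 0.0724]
tool_rot: [0.124, 0.992, -0.0, 0.0]
contact_force: [-2.9, -0.7, 4.1]
width: 0.0164
gripper_force: 58.5
```

```bash
python3 - <<'E'
from h import *
s=observe();p=s['tool_pos'];q=p[:2]-np.array([.5767,.0625]);M=R.from_quat(s['tool_rot']).as_matrix();print(p,s['contact_force'],np.hypot(*q),np.degrees(np.arctan2(q[1],q[0])),np.degrees(np.arctan2(M[1,1],M[0,1]))-90)
E
```

```text
[0.63303636 0.04826891 0.07241645] [-2.92334232 -0.72696068  4.06611802] 0.05810602195585006 -14.17686611463932 -14.209590135901806
```

>>> step_arm:
  series:
    - {"claw":1.5,"x":0.03,"y":0.58,"z":0,"turn":-0.1}
    - {"claw":1.5,"x":0.03,"y":0.58,"z":0,"turn":-0.1}
    - {"claw":1.5,"x":0.03,"y":0.58,"z":0,"turn":-0.1}
    - {"claw":1.5,"x":0.03,"y":0.58,"z":0,"turn":-0.1}
    - {"claw":1.5,"x":0.03,"y":0.58,"z":0,"turn":-0.1}
    - {"claw":1.5,"x":0.03,"y":0.58,"z":0,"turn":-0.1}
    - {"claw":1.5,"x":0.03,"y":0.58,"z":0,"turn":-0.1}
    - {"claw":1.5,"x":0.03,"y":0.58,"z":0,"turn":-0.1}
    - {"claw":1.5,"x":0.03,"y":0.58,"z":0,"turn":-0.1}
    - {"claw":1.5,"x":0,"y":0,"z":0,"turn":0}
  squeeze: 60

```text
time: 3.82
tool_pos: [0.6217, 0.0977, 0.0724]
tool_rot: [-0.319, 0.948, -0.0, -0.001]
contact_force: [-5.7, -1.8, 5.9]
width: 0.0166
gripper_force: 58.9
```

```bash
python3 - <<'E'
from h import *
s=observe();p=s['tool_pos'];q=p[:2]-np.array([.5767,.0625]);M=R.from_quat(s['tool_rot']).as_matrix();print(p,s['contact_force'],np.hypot(*q),np.degrees(np.arctan2(q[1],q[0])),np.degrees(np.arctan2(M[1,1],M[0,1]))-90)
grab('wrist','w2')
E
```

```text
[0.62165264 0.09771201 0.07240496] [-5.74301358 -1.79447223  5.87691379] 0.05710189108176739 38.072080168210576 37.23023051699569
```

View pics/w2.png

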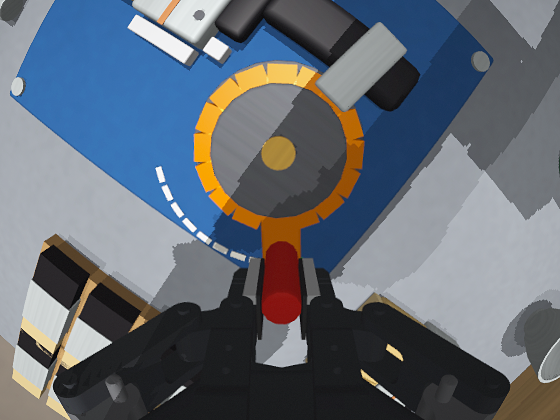

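The wrist view shows the cap centre at (279,153), the knob at (281,305) gripped, and the steel tongue (370,65) swinging over the handle. About 8° remain, and the fingers hide the mark.

>>> step_arm:
  series:
    - {"claw":1.5,"x":0.02,"y":0.4,"z":0,"turn":-0.07}
    - {"claw":1.5,"x":0.02,"y":0.4,"z":0,"turn":-0.07}
    - {"claw":1.5,"x":0,"y":0,"z":0,"turn":0}
    - {"claw":5,"x":0,"y":0,"z":0,"turn":0}
    - {"claw":5,"x":0,"y":0,"z":0,"turn":0}
    - {"claw":5,"x":0,"y":0,"z":-3,"turn":0}
    - {"claw":5,"x":0,"y":0,"z":-5,"turn":0}
    - {"claw":5,"x":2,"y":0,"z":-5,"turn":0}
    - {"claw":5,"x":3,"y":0,"z":0,"turn":0}
    - {"claw":5,"x":0,"y":0,"z":0,"turn":0}
  squeeze: 60

```text
time: 5.12
tool_pos: [0.5821, 0.0674, 0.2024]
tool_rot: [-0.384, 0.923, -0.0, 0.001]
contact_force: [0.2, -0.7, -0.7]
width: 0.0502
gripper_force: 0.0
```

```bash
python3 - <<'E'
from h import *
p,d,c=grab('wrist','w3'); save('w3c',p)
hsv=cv2.cvtColor(p,cv2.COLOR_RGB2HSV).astype(int);H,S,V=hsv[...,0],hsv[...,1],hsv[...,2]
for nm,m in [('green',(H>50)&(H<75)&(S>150)&(V>100)),('red',((H<6)|(H>172))&(S>150)&(V>60)),('brass',(H>15)&(H<30)&(S>80)&(V>60))]:
    n,l,st,ce=cv2.connectedComponentsWithStats(m.astype(np.uint8))
    for i in range(1,n):
        if st[i,4]>60: print(nm,st[i],ce[i].round(1))
for P in [(.5767,.0625,.059),(.6374,.1255,.02)]: print(wproj('w3',P))
s=observe();print(s['tool_pos'],s['joint_pos'])
E
```

```text
red [273 238  20  40 674] [282.7 257.9]
brass [ 169    0  106   80 3083] [208.4  34.3]
brass [249  24  51  51 231] [275.2  47. ]
brass [   0   31   80  134 2536] [37.  97.1]
brass [ 235  139   75  103 1667] [264.7 180.4]
brass [272 181  19  19 279] [281.2 189.9]
brass [  54  214  139  119 2365] [116.1 276.7]
brass [ 486  254   74  141 6151] [530.5 332.4]
brass [280 279  53  48 449] [306.1 301.6]
brass [ 283  289   57   64 1812] [315.4 325.7]
brass [ 52 311  25  26 265] [ 63.6 323.5]
brass [227 312  17  28 101] [236.1 324.7]
brass [ 77 334  14  14 103] [ 83.2 340.8]
brass [260 336  39  28 176] [276.8 350. ]
brass [400 385  38  35 638] [416.9 403.7]
brass [144 386  14  11  88] [149.9 391.4]
brass [156 388  13  17 108] [161.5 397.7]
[279.99396647 189.58356345]
[281.56671726 258.15810253]
[0.58255404 0.06796177 0.20183281] [-9.92706151e-03  4.12539321e-01 -1.41807950e-01  1.01523407e+00
  4.65663949e-04 -7.98152672e-01]
```

View pics/w3.png

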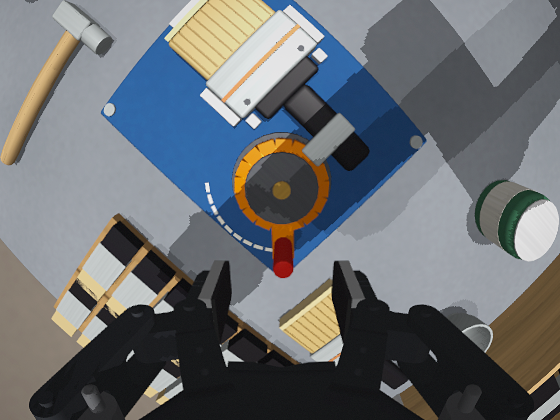

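```bash
python3 - <<'E'
from h import *
c=wpt('w3',281.2,189.9,.059);k=wpt('w3',283.6,269.5,.104);q=k-c
print(c,k,np.hypot(*q[:2]),np.degrees(np.arctan2(q[1],q[0])))
p,d,_=grab('scene','scene1'); p2,_,_=grab('side','side1')
hsv=cv2.cvtColor(p,cv2.COLOR_RGB2HSV).astype(int);H,S,V=hsv[...,0],hsv[...,1],hsv[...,2]
for nm,m in [('green',(H>50)&(H<75)&(S>150)&(V>100)),('red',((H<6)|(H>172))&(S>150)&(V>60))]:
    n,l,st,ce=cv2.connectedComponentsWithStats(m[160:290,200:370].astype(np.uint8))
    for i in range(1,n): print(nm,st[i],ce[i].round(1)+[200,160])
A=cv2.resize(p[205:285,285:365],None,fx=5,fy=5,interpolation=cv2.INTER_CUBIC);B=cv2.resize(p2[190:270,225:305],None,fx=5,fy=5,interpolation=cv2.INTER_CUBIC)
save('c3',np.hstack([A,B]))
E
```

```text
[0.57613308 0.06348299 0.059     ] [0.61514264 0.10551009 0.104     ] 0.057341284593212694 47.13252096754102
green [140  87   9   5  25] [344.1 249. ]
red [134  63   7  17  91] [336.7 231.2]
```

View pics/c3.png

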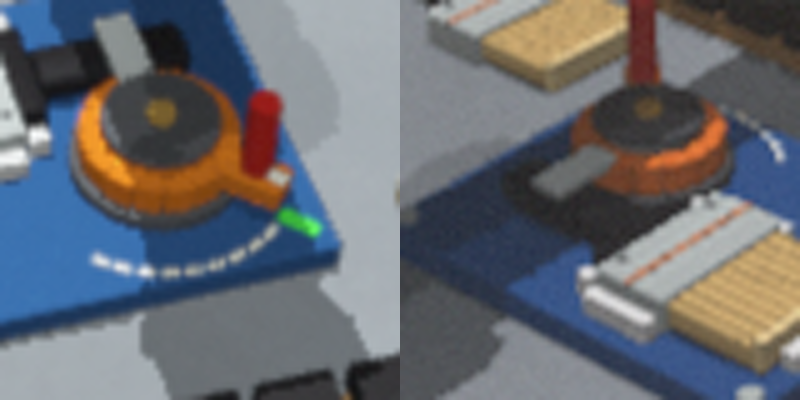

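The crop shows the white pointer (278,178) and the green mark (300,222) on one line from the cap centre (161,113). The tongue lies over the handle.

```bash
python3 - <<'E'
from h import *
f=lambda u,v,z: pt('scene1',285+u/5,205+v/5,z)
c=f(161,113,.059);
for n,P in [('mark',f(300,222,.02)),('markc',pt('scene1',344.1,249,.02)),('ptr',f(278,178,.049)),('knob',f(266,98,.104))]:
    q=P-c; print(n,P.round(4),np.hypot(*q[:2]),np.degrees(np.arctan2(q[1],q[0])))
E
```

```text
mark [0.6367 0.1265 0.02  ] 0.08810659848205804 45.23471304093132
markc [0.6348 0.1246 0.02  ] 0.0854112677156508 45.24167249170701
ptr [0.6262 0.1142 0.049 ] 0.07200854121411791 44.346677089847454
knob [0.615  0.1054 0.104 ] 0.05785962672243486 45.80402765469106
```

>>> step_arm:
  series:
    - {"claw":5,"x":0,"y":0,"z":-3.8,"turn":-0.156}
    - {"claw":5,"x":0,"y":0,"z":0,"turn":-0.156}
    - {"claw":5,"x":0,"y":0,"z":0,"turn":-0.156}
    - {"claw":5,"x":0,"y":0,"z":0,"turn":-0.156}
    - {"claw":5,"x":0,"y":0,"z":0,"turn":-0.156}
    - {"claw":5,"x":5.5,"y":3,"z":0,"turn":0}
    - {"claw":5,"x":5.5,"y":3,"z":0,"turn":0}
    - {"claw":5,"x":5.5,"y":3,"z":0,"turn":0}
    - {"claw":5,"x":5.5,"y":2,"z":0,"turn":0}
    - {"claw":5,"x":5.5,"y":2,"z":0,"turn":0}
  squeeze: 60

```text
time: 6.52
tool_pos: [0.4521, -0.2076, 0.239]
tool_rot: [-0.707, 0.707, -0.0, 0.0]
contact_force: [0.4, 0.4, 0.1]
width: 0.05
gripper_force: 0.0
```

```bash
python3 - <<'E'
from h import *
p,d,c=grab('wrist','w4')
s=observe();print(s['tool_pos'],s['tool_rot'],s['joint_pos'])
hsv=cv2.cvtColor(p,cv2.COLOR_RGB2HSV).astype(int);H,S,V=hsv[...,0],hsv[...,1],hsv[...,2]
for nm,m in [('yel',(H>22)&(H<32)&(S>170)&(V>80)),('pur',(H>130)&(H<160)&(S>100)&(V>40))]:
    n,l,st,ce=cv2.connectedComponentsWithStats(m.astype(np.uint8))
    for i in range(1,n):
        if st[i,4]>60: print(nm,st[i],ce[i].round(1))
print(wproj('w4',(.453,-.279,.166)),wproj('w4',(.453,-.279,.08)))
E
```

```text
[ 0.45008504 -0.21404518  0.23893228] [-0.70438593  0.70981199 -0.00119751 -0.00244234] [-0.58888678  0.22489899 -0.31108005  1.03344227 -0.00526361 -2.15201307]
yel [ 261  105   36   36 1023] [278.5 122.5]
pur [  0   0  25  63 487] [16.8 33. ]
pur [ 361   96   47   39 1055] [378.9 114.7]
pur [395 100  32  34 755] [410.3 116.4]
[278.7840303  119.33319775] [279.55370698 117.43081796]
```

View pics/w4.png

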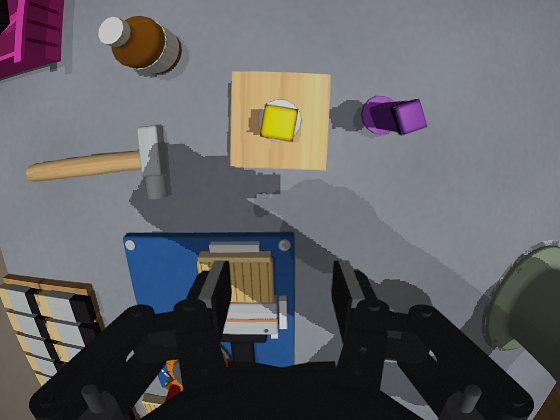

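The wrist view shows the yellow burnisher top at (279,122) in the stand (280,120), turned a few degrees clockwise. The purple look-alike is at (405,116), well clear.

```bash
cat >> h.py <<'E'
def ytop(tag,z):
    p=np.load(tag+'.npz')['p']; hsv=cv2.cvtColor(p,cv2.COLOR_RGB2HSV).astype(int);H,S,V=hsv[...,0],hsv[...,1],hsv[...,2]
    m=((H>22)&(H<32)&(S>170)&(V>150)).astype(np.uint8)
    n,l,st,ce=cv2.connectedComponentsWithStats(m); i=1+np.argmax(st[1:,4])
    cn=cv2.findContours((l==i).astype(np.uint8),0,2)[0][0].reshape(-1,2)
    W=np.array([wpt(tag,u,v,z)[:2] for u,v in cn]).astype(np.float32)
    r=cv2.minAreaRect(W*1000); return r
E
python3 - <<'E'
from h import *
print(ytop('w4',.166))
p,d,c=grab('wrist','w5'); print(ytop('w5',.166)); s=observe();print(s['tool_pos'],R.from_quat(s['tool_rot']).as_matrix().round(4)[:,1])
# stand edges by depth-free: top wood mask
f=np.load('w5.npz');hsv=cv2.cvtColor(f['p'],cv2.COLOR_RGB2HSV).astype(int)
m=((hsv[...,0]>8)&(hsv[...,0]<24)&(hsv[...,1]>50)&(hsv[...,2]>150)).astype(np.uint8); m[230:]=0
n,l,st,ce=cv2.connectedComponentsWithStats(m); i=1+np.argmax(st[1:,4]); cn=cv2.findContours((l==i).astype(np.uint8),0,2)[0][0].reshape(-1,2)
print(st[i],cv2.minAreaRect(np.array([wpt('w5',u,v,.08)[:2] for u,v in cn],np.float32)*1000))
E
```

```text
((453.1318664550781, -276.9200134277344), (20.863155364990234, 20.835481643676758), 80.23405456542969)
((453.1568908691406, -276.95782470703125), (20.79058837890625, 20.890459060668945), 80.39151763916016)
[ 0.45132284 -0.21079189  0.23885526] [-1.0e+00  8.5e-03  4.0e-04]
[ 228   79   99   99 6952] ((453.2547912597656, -276.68603515625), (90.7480239868164, 90.71492767333984), 87.91638946533203)
```

>>> step_arm:
  series:
    - {"claw":5,"x":3.3,"y":-0.1,"z":0,"turn":0}
    - {"claw":5,"x":3.3,"y":-0.1,"z":0,"turn":0}
    - {"claw":5,"x":0,"y":0,"z":1.5,"turn":0.16}
    - {"claw":5,"x":0,"y":0,"z":0,"turn":0}
    - {"claw":5,"x":0,"y":0,"z":0,"turn":0}
  squeeze: 60

```text
time: 7.25
tool_pos: [0.4546, -0.2714, 0.2243]
tool_rot: [-0.649, 0.761, 0.0, 0.0]
contact_force: [1.0, 1.3, 0.7]
width: 0.0499
gripper_force: 0.0
```

```bash
python3 - <<'E'
from h import *
p,d,c=grab('wrist','w6'); s=observe();M=R.from_quat(s['tool_rot']).as_matrix();print(s['tool_pos'],M[:,1].round(4))
print(ytop('w6',.166)); e=np.r_[.4532,-.2769,.111]-s['tool_pos']; print('tool shift cm',(M.T@e*100).round(2))
E
```

```text
[ 0.45467482 -0.27157651  0.22457851] [-9.875e-01  1.579e-01 -3.000e-04]
((452.07965087890625, -282.6690673828125), (10.466865539550781, 21.18178367614746), 73.51741790771484)
tool shift cm [ 0.55  0.06 11.36]
```

>>> step_arm:
  series:
    - {"claw":5,"x":0.55,"y":0.06,"z":0,"turn":0.01}
    - {"claw":5,"x":0,"y":0,"z":3.5,"turn":0}
    - {"claw":5,"x":0,"y":0,"z":3.5,"turn":0}
    - {"claw":5,"x":0,"y":0,"z":3.5,"turn":0}
    - {"claw":5,"x":0,"y":0,"z":0.85,"turn":0}
    - {"claw":5,"x":0,"y":0,"z":0,"turn":0}
    - {"claw":5,"x":0,"y":0,"z":0,"turn":0}
  squeeze: 60

```text
time: 8.18
tool_pos: [0.4535, -0.2784, 0.1123]
tool_rot: [-0.644, 0.765, -0.001, 0.0]
contact_force: [-0.0, -0.7, 0.4]
width: 0.0499
gripper_force: 0.0
```

```bash
python3 - <<'E'
from h import *
p,d,c=grab('wrist','w7'); s=observe();M=R.from_quat(s['tool_rot']).as_matrix();print(s['tool_pos'],M[:,1].round(4),s['contact_force'])
f=np.load('w7.npz');hsv=cv2.cvtColor(p,cv2.COLOR_RGB2HSV).astype(int);H,S,V=hsv[...,0],hsv[...,1],hsv[...,2]
m=((H>20)&(H<34)&(S>150)&(V>70)).astype(np.uint8);n,l,st,ce=cv2.connectedComponentsWithStats(m)
for i in range(1,n):
    if st[i,4]>80: print(st[i],ce[i].round(1))
for dx,dy in [(-11,-11),(11,-11),(11,11),(-11,11)]:
    P=np.r_[.4532,-.2769,.166]+R.from_euler('z',-9.7,degrees=True).apply([dx/1e3,dy/1e3,0]); print(wproj('w7',P).round(1))
E
```

```text
[ 0.45353396 -0.27833693  0.11230589] [-0.9853  0.1706 -0.0024] [ 1.19448644 -0.54804737 -0.13994178]
[ 253  237   56   64 3007] [280.4 270.9]
[ 249  315   63   49 2894] [280.1 338.5]
[312.1 318.3]
[247.3 318.3]
[250.7 364.1]
[309.3 364.1]
```

>>> step_arm:
  series:
    - {"claw":1.5,"x":-0.1,"y":0,"z":0,"turn":0}
    - {"claw":1.5,"x":0,"y":0,"z":0,"turn":0}
    - {"claw":1.5,"x":0,"y":0,"z":0,"turn":0}
    - {"claw":1.5,"x":0,"y":0,"z":0,"turn":0}
    - {"claw":1.5,"x":0,"y":0,"z":0,"turn":0}
  squeeze: 70

```text
time: 8.85
tool_pos: [0.4532, -0.2768, 0.1116]
tool_rot: [-0.644, 0.765, -0.001, 0.0]
contact_force: [-0.9, 2.5, 5.5]
width: 0.0213
gripper_force: 68.2
```

```bash
python3 - <<'E'
from h import *
s=observe();print(s['tool_pos'],s['contact_force'],s['tool_rot'],s['wrist_torque'])
E
```

```text
[ 0.45316435 -0.27678051  0.11159112] [-0.93690179  2.53869124  5.53526656] [-6.43951997e-01  7.65065645e-01 -5.88516142e-04  1.93765224e-04] [ 0.25745754  0.18140175 -0.05496559]
```

>>> step_arm:
  series:
    - {"claw":1.5,"x":0,"y":0,"z":-1,"turn":0}
    - {"claw":1.5,"x":0,"y":0,"z":-2,"turn":0}
    - {"claw":1.5,"x":0,"y":0,"z":-3,"turn":0}
    - {"claw":1.5,"x":0,"y":0,"z":-3,"turn":0}
    - {"claw":1.5,"x":0,"y":0,"z":0,"turn":0}
    - {"claw":1.5,"x":0,"y":0,"z":0,"turn":0}
  squeeze: 70

```text
time: 9.6
tool_pos: [0.4522, -0.2762, 0.2]
tool_rot: [-0.644, 0.765, 0.001, -0.0]
contact_force: [-0.7, 0.6, -1.9]
width: 0.0216
gripper_force: 68.7
```

```bash
python3 - <<'E'
from h import *
s=observe();print(s['tool_pos'],s['contact_force'],s['width'])
ends=dict(w0=[(197,221),(289,219.5)],w1=[(105,107),(193,196)],w3=[(224,101),(297,36)])
for t,(a,b) in ends.items():
    p=np.load(t+'.npz')['p']; hsv=cv2.cvtColor(p,cv2.COLOR_RGB2HSV).astype(int);H,S,V=hsv[...,0],hsv[...,1],hsv[...,2]
    m=(H>3)&(H<17)&(S>70)&(V>70)
    L=np.zeros(m.shape,np.uint8); cv2.line(L,tuple(map(int,a)),tuple(map(int,b)),1,16)
    vv,uu=np.nonzero(m&(L>0)); W=np.array([wpt(t,u,v,.044)[:2] for u,v in zip(uu,vv)])*1000
    vx,vy,x0,y0=cv2.fitLine(W.astype(np.float32),cv2.DIST_HUBER,0,.01,.01).ravel(); 
    if vx<0: vx,vy=-vx,-vy
    tt=(W-[x0,y0])@[vx,vy]; lo,hi=tt.min(),tt.max(); print(t,len(uu),'yaw',np.degrees(np.arctan2(vy,vx)),(x0+vx*lo,y0+vy*lo),(x0+vx*hi,y0+vy*hi))
E
```

```text
[ 0.45223839 -0.27619726  0.19998043] [-0.72825681  0.63575109 -1.86966571] 0.021579195149375823
w0 321 yaw 0.3302691 (np.float64(457.37326041012966), np.float64(-34.022903110328336)) (np.float64(556.1150190306074), np.float64(-33.45372135335512))
w1 370 yaw 1.9034479 (np.float64(456.24274765063404), np.float64(-34.97420019768204)) (np.float64(556.3175753180217), np.float64(-31.648347166471))
w3 295 yaw 0.641919 (np.float64(468.0668254897165), np.float64(-33.70315318309121)) (np.float64(557.2732760944283), np.float64(-32.70367790705358))
```

>>> step_arm:
  series:
    - {"claw":1.5,"x":0,"y":0,"z":0,"turn":-0.09}
    - {"claw":1.5,"x":0,"y":0,"z":0,"turn":-0.097}
    - {"claw":1.5,"x":-4,"y":-0.2,"z":0,"turn":0}
    - {"claw":1.5,"x":-4,"y":-0.2,"z":0,"turn":0}
    - {"claw":1.5,"x":-4,"y":-0.2,"z":0,"turn":0}
    - {"claw":1.5,"x":-4,"y":-0.2,"z":0,"turn":0}
    - {"claw":1.5,"x":-4,"y":-0.2,"z":0,"turn":0}
    - {"claw":1.5,"x":-4,"y":0,"z":2,"turn":0}
    - {"claw":1.5,"x":0,"y":0,"z":2,"turn":0}
    - {"claw":1.5,"x":0,"y":0,"z":0,"turn":0}
  squeeze: 70

```text
time: 10.85
tool_pos: [0.4568, -0.0355, 0.1585]
tool_rot: [0.713, -0.701, -0.002, 0.001]
contact_force: [0.0, -0.5, -1.5]
width: 0.0218
gripper_force: 68.5
```

>>> step_arm:
  series:
    - {"claw":1.5,"x":0,"y":0,"z":0,"turn":0}
    - {"claw":1.5,"x":0,"y":0,"z":0,"turn":0}

```text
time: 11.1
tool_pos: [0.4595, -0.037, 0.1613]
tool_rot: [0.712, -0.702, 0.0, -0.0]
contact_force: [-0.2, -0.1, -1.4]
width: 0.0211
gripper_force: 68.5
```

```bash
python3 - <<'E'
from h import *
p,d,c=grab('wrist','w8'); grab('scene','scene2'); grab('side','side2')
s=observe();M=R.from_quat(s['tool_rot']).as_matrix();print(s['tool_pos'],M.round(4).tolist(),s['contact_force'])
e=np.r_[.459,-.0344,.1366]-s['tool_pos']; print('shift',(M.T@e*100).round(2))
T=s['tool_pos']; print('tip pred wrist',wproj('w8',T-[0,0,.0966]),'side',proj('side2',T-[0,0,.0966]),'scene',proj('scene2',T-[0,0,.0966]),proj('scene2',T+[0,0,.0544]))
hsv=cv2.cvtColor(p,cv2.COLOR_RGB2HSV).astype(int);H,S,V=hsv[...,0],hsv[...,1],hsv[...,2]
m=((H>3)&(H<17)&(S>70)&(V>70)).astype(np.uint8);n,l,st,ce=cv2.connectedComponentsWithStats(m)
for i in range(1,n):
    if st[i,4]>80: print('cop',st[i],ce[i].round(1))
for P in [(.4567,-.0344,.044),(.5563,-.033,.044)]: print(wproj('w8',P))
E
```

```text
[ 0.45939084 -0.03689675  0.16123964] [[0.0146, -0.9999, 0.0009], [-0.9999, -0.0146, -0.0002], [0.0002, -0.0009, -1.0]] [-0.05814389  0.06587605 -1.9759865 ]
shift [-0.25  0.04  2.46]
tip pred wrist [280.71353535 212.16802287] side [270.14182673 239.18955821] scene [271.75197941 203.44965619] [270.57143027 162.4782444 ]
cop [169 207 115   5 552] [224. 209.]
cop [ 123  254   85   58 1449] [169.  271.6]
cop [121 300  13  35  89] [126.7 320.5]
[283.95229199 207.6472236 ]
[169.84080113 207.81743215]
```

```bash
python3 - <<'E'
from h import *
print(wpt('w8',170,209,.044),wpt('w8',283,209,.044))
p=np.load('w8.npz')['p']; hsv=cv2.cvtColor(p,cv2.COLOR_RGB2HSV)
for v in range(200,250,4): print(v,' '.join('%d/%d/%d'%tuple(hsv[v,u]) for u in range(262,302,3)))
for z in (.0966,.0766,.0466,.0316): print(z,wproj('w8',np.array([.4594,-.0369,.1612-z])).round(1))
E
```

```text
[ 0.55624746 -0.03192008  0.044     ] [ 0.45748041 -0.03320219  0.044     ]
200 90/8/131 98/8/132 90/8/131 84/10/131 90/9/120 90/8/102 98/10/103 105/12/86 111/27/95 0/2/119 0/2/120 150/2/123 109/117/83 108/189/77
204 90/10/131 90/8/130 90/10/131 90/8/122 96/12/107 84/13/102 90/10/101 95/18/87 113/31/98 90/2/119 0/0/119 0/0/122 109/124/82 108/173/81
208 12/164/140 12/160/140 12/163/141 12/163/111 12/165/111 11/164/112 15/170/99 11/145/100 113/31/99 0/0/119 0/2/119 150/2/122 108/123/81 107/190/79
212 30/2/128 0/0/126 30/2/127 60/3/99 16/45/96 18/87/73 105/29/52 17/66/70 18/64/96 0/0/119 90/2/118 30/2/121 108/172/77 108/194/79
216 80/7/103 84/11/118 84/13/102 98/11/90 105/10/50 100/11/71 100/10/76 90/12/82 100/11/71 120/2/109 120/2/119 0/0/121 107/181/76 107/190/79
220 84/12/103 83/12/84 90/8/98 84/10/130 90/10/131 84/10/127 85/7/211 90/6/210 90/6/212 96/6/203 85/13/115 90/9/83 105/38/80 107/189/81
224 90/9/118 90/8/131 96/10/131 83/8/128 90/10/129 84/10/129 90/8/124 85/8/187 85/8/187 90/5/188 90/7/187 84/7/185 90/7/195 75/11/93
228 90/10/127 98/8/130 90/8/130 90/6/127 90/8/130 98/10/10
[... 218 characters left out ...]
103 25/255/104 25/255/105 25/255/104 25/255/104 25/255/104 25/255/104 25/255/104 24/255/104 25/255/104 24/255/103 24/255/103 23/145/116 96/11/119
240 24/255/106 24/245/105 25/255/103 25/250/104 25/253/104 25/255/103 25/255/104 25/255/103 24/255/103 25/255/104 25/255/104 24/253/104 25/250/112 25/33/93
244 24/253/102 25/255/104 25/255/104 25/255/104 25/255/103 25/253/104 25/255/104 25/248/104 25/255/104 24/255/103 24/253/104 24/255/103 25/250/102 24/154/104
248 25/255/102 25/245/105 25/255/105 25/255/103 25/255/104 25/255/104 25/255/104 25/253/104 25/255/103 25/255/103 25/255/104 25/255/104 25/253/102 24/255/98
0.0966 [280.7 212.1]
0.0766 [280.6 220.5]
0.0466 [280.5 236. ]
0.0316 [280.4 245.4]
```

>>> step_arm:
  series:
    - {"claw":1.5,"x":-0.35,"y":0.03,"z":1,"turn":0}
    - {"claw":1.5,"x":0,"y":0,"z":0.7,"turn":0}
    - {"claw":1.5,"x":0,"y":0,"z":0,"turn":0}
    - {"claw":1.5,"x":0,"y":0,"z":0,"turn":0}

```text
time: 11.75
tool_pos: [0.4586, -0.0329, 0.1437]
tool_rot: [0.713, -0.702, -0.0, 0.0]
contact_force: [0.3, -0.4, -1.7]
width: 0.0214
gripper_force: 68.6
```

>>> step_arm:
  series:
    - {"claw":1.5,"x":0,"y":0,"z":0.35,"turn":0}
    - {"claw":1.5,"x":0,"y":0,"z":0.35,"turn":0}
    - {"claw":1.5,"x":0,"y":0,"z":0,"turn":0}
    - {"claw":1.5,"x":0,"y":0,"z":0,"turn":0}

```text
time: 12.25
tool_pos: [0.4591, -0.033, 0.137]
tool_rot: [0.713, -0.702, 0.0, -0.0]
contact_force: [0.6, 0.4, 0.9]
width: 0.0215
gripper_force: 69.0
```

>>> step_arm:
  series:
    - {"claw":1.5,"x":0,"y":-0.25,"z":0,"turn":0}
    - {"claw":1.5,"x":0,"y":-0.375,"z":0,"turn":0}
    - {"claw":1.5,"x":0,"y":-0.375,"z":0,"turn":0}
    - {"claw":1.5,"x":0,"y":-0.375,"z":0,"turn":0}
    - {"claw":1.5,"x":0,"y":-0.375,"z":0,"turn":0}
    - {"claw":1.5,"x":0,"y":-0.375,"z":0,"turn":0}
    - {"claw":1.5,"x":0,"y":-0.375,"z":0,"turn":0}
    - {"claw":1.5,"x":0,"y":-0.375,"z":0,"turn":0}

```text
time: 13.25
tool_pos: [0.4877, -0.0325, 0.1368]
tool_rot: [0.713, -0.702, 0.0, -0.0]
contact_force: [-1.1, 0.5, 1.3]
width: 0.0208
gripper_force: 69.1
```

>>> step_arm:
  series:
    - {"claw":1.5,"x":0,"y":-0.375,"z":0,"turn":0}
    - {"claw":1.5,"x":0,"y":-0.375,"z":0,"turn":0}
    - {"claw":1.5,"x":0,"y":-0.375,"z":0,"turn":0}
    - {"claw":1.5,"x":0,"y":-0.375,"z":0,"turn":0}
    - {"claw":1.5,"x":0,"y":-0.375,"z":0,"turn":0}
    - {"claw":1.5,"x":0,"y":-0.375,"z":0,"turn":0}
    - {"claw":1.5,"x":0,"y":-0.375,"z":0,"turn":0}
    - {"claw":1.5,"x":0,"y":-0.375,"z":0,"turn":0}
    - {"claw":1.5,"x":0,"y":-0.375,"z":0,"turn":0}
    - {"claw":1.5,"x":0,"y":-0.375,"z":0,"turn":0}

```text
time: 14.5
tool_pos: [0.5252, -0.0319, 0.1368]
tool_rot: [0.713, -0.702, -0.0, -0.0]
contact_force: [-1.3, -0.6, 0.1]
width: 0.021
gripper_force: 69.1
```

>>> step_arm:
  series:
    - {"claw":1.5,"x":0,"y":-0.375,"z":0,"turn":0}
    - {"claw":1.5,"x":0,"y":-0.375,"z":0,"turn":0}
    - {"claw":1.5,"x":0,"y":-0.375,"z":0,"turn":0}
    - {"claw":1.5,"x":0,"y":-0.375,"z":0,"turn":0}
    - {"claw":1.5,"x":0,"y":-0.375,"z":0,"turn":0}
    - {"claw":1.5,"x":0,"y":-0.375,"z":0,"turn":0}
    - {"claw":1.5,"x":0,"y":-0.375,"z":0,"turn":0}
    - {"claw":1.5,"x":0,"y":-0.2,"z":0,"turn":0}
    - {"claw":1.5,"x":0,"y":0,"z":0,"turn":0}

```text
time: 15.62
tool_pos: [0.5539, -0.0315, 0.1369]
tool_rot: [0.713, -0.702, 0.0, -0.0]
contact_force: [0.4, 0.8, 0.4]
width: 0.0212
gripper_force: 69.0
```

>>> step_arm:
  series:
    - {"claw":1.5,"x":0,"y":0,"z":-1.5,"turn":0}
    - {"claw":1.5,"x":0,"y":0,"z":-3,"turn":0}
    - {"claw":1.5,"x":0,"y":0,"z":-3,"turn":0}
    - {"claw":1.5,"x":4,"y":1.7,"z":0,"turn":0}
    - {"claw":1.5,"x":5,"y":2.2,"z":0,"turn":0}
    - {"claw":1.5,"x":5,"y":2.2,"z":0,"turn":0}
    - {"claw":1.5,"x":5,"y":2.1,"z":0,"turn":0}
    - {"claw":1.5,"x":3.4,"y":1.4,"z":0,"turn":0}
    - {"claw":1.5,"x":2,"y":0.8,"z":0,"turn":0}
    - {"claw":1.5,"x":0,"y":0,"z":0,"turn":0}

```text
time: 16.88
tool_pos: [0.4526, -0.2785, 0.2126]
tool_rot: [0.712, -0.703, 0.001, -0.0]
contact_force: [0.8, 1.6, -1.0]
width: 0.0212
gripper_force: 68.9
```

>>> step_arm:
  series:
    - {"claw":1.5,"x":0,"y":0,"z":0,"turn":0}
    - {"claw":1.5,"x":0,"y":0,"z":0,"turn":0}
    - {"claw":1.5,"x":0,"y":0,"z":0,"turn":0}

```text
time: 17.25
tool_pos: [0.4533, -0.2763, 0.2119]
tool_rot: [0.713, -0.701, -0.0, -0.0]
contact_force: [0.7, 0.2, -1.4]
width: 0.0214
gripper_force: 68.9
```

```bash
python3 - <<'E'
from h import *
p,d,c=grab('wrist','w9'); s=observe();M=R.from_quat(s['tool_rot']).as_matrix();print(s['tool_pos'],M.round(4).tolist(),s['contact_force'])
e=np.r_[.4533,-.2768,.1116]-s['tool_pos']; print('shift',(M.T@e*100).round(2))
tip=s['tool_pos']-[0,0,.0966]; print('tip',wproj('w9',tip),'hole',wproj('w9',(.4533,-.2768,.08)))
hsv=cv2.cvtColor(p,cv2.COLOR_RGB2HSV).astype(int)
# wood top + hole: wood contour at z=.08
m=((hsv[...,0]>8)&(hsv[...,0]<24)&(hsv[...,1]>50)&(hsv[...,1]<200)&(hsv[...,2]>120)).astype(np.uint8)
n,l,st,ce=cv2.connectedComponentsWithStats(m)
for i in range(1,n):
    if st[i,4]>500: 
        cn=cv2.findContours((l==i).astype(np.uint8),0,2)[0][0].reshape(-1,2); print(st[i],cv2.minAreaRect(np.array([wpt('w9',u,v,.08)[:2] for u,v in cn],np.float32)*1000))
E
```

```text
[ 0.4532253  -0.27638839  0.21183577] [[0.0166, -0.9999, 0.0], [-0.9999, -0.0166, 0.0001], [-0.0001, -0.0, -1.0]] [ 0.13725458  1.35480533 -0.63961459]
shift [ 4.000e-02 -1.000e-02  1.002e+01]
tip [280.49597582 211.83778862] hole [280.52598739 199.35485457]
[ 230  146  106  104 6545] ((453.33770751953125, -276.5730285644531), (91.11714172363281, 90.9423599243164), 87.9397201538086)
[  22  211  116   19 1940] ((672.179443359375, -252.75360107421875), (161.4163055419922, 19.952089309692383), 2.1912646293640137)
```

>>> step_arm:
  series:
    - {"claw":1.5,"x":0.03,"y":0,"z":1.5,"turn":0}
    - {"claw":1.5,"x":0,"y":0,"z":2,"turn":0}
    - {"claw":1.5,"x":0,"y":0,"z":2,"turn":0}
    - {"claw":1.5,"x":0,"y":0,"z":2,"turn":0}
    - {"claw":1.5,"x":0,"y":0,"z":1.5,"turn":0}
    - {"claw":1.5,"x":0,"y":0,"z":0.5,"turn":0}
    - {"claw":1.5,"x":0,"y":0,"z":0.3,"turn":0}
    - {"claw":1.5,"x":0,"y":0,"z":0,"turn":0}
    - {"claw":1.5,"x":0,"y":0,"z":0,"turn":0}

```text
time: 18.42
tool_pos: [0.4533, -0.2777, 0.1144]
tool_rot: [0.713, -0.702, 0.001, -0.0]
contact_force: [0.5, 0.0, -1.3]
width: 0.0213
gripper_force: 68.9
```

>>> step_arm:
  series:
    - {"claw":1.5,"x":0,"y":0,"z":0.15,"turn":0}
    - {"claw":1.5,"x":0,"y":0,"z":0.15,"turn":0}
    - {"claw":1.5,"x":0,"y":0,"z":0,"turn":0}
    - {"claw":1.5,"x":0,"y":0,"z":0,"turn":0}

```text
time: 18.92
tool_pos: [0.4532, -0.2776, 0.1116]
tool_rot: [0.713, -0.702, 0.0, 0.0]
contact_force: [-1.2, 1.0, 6.5]
width: 0.0211
gripper_force: 69.5
```

>>> step_arm:
  series:
    - {"claw":3,"x":0,"y":0,"z":0,"turn":0}
    - {"claw":5,"x":0,"y":0,"z":0,"turn":0}
    - {"claw":5,"x":0,"y":0,"z":0,"turn":0}
    - {"claw":5,"x":0,"y":0,"z":0,"turn":0}
    - {"claw":5,"x":0,"y":0,"z":-1.5,"turn":0}
    - {"claw":5,"x":0,"y":0,"z":-4,"turn":0}
    - {"claw":5,"x":0,"y":0,"z":-5,"turn":0}
    - {"claw":5,"x":-6,"y":0,"z":-5,"turn":0}
    - {"claw":5,"x":0,"y":0,"z":0,"turn":0}
    - {"claw":5,"x":0,"y":0,"z":0,"turn":0}

```text
time: 20.18
tool_pos: [0.4523, -0.2295, 0.2561]
tool_rot: [0.713, -0.701, 0.001, 0.0]
contact_force: [-0.2, 0.5, 0.1]
width: 0.05
gripper_force: 0.0
```

```bash
python3 - <<'E'
from h import *
p,d,c=grab('wrist','w10'); s=observe();print(s['tool_pos'],s['contact_force'],s['width'],ytop('w10',.166))
p,d,_=grab('scene','scene3'); ps,_,_=grab('side','side3')
for nm,P,ref in [('scene3',p,'scene0'),('side3',ps,'side0')]:
    out=[]
    for im in (np.load(ref+'.npz')['p'],P):
        hsv=cv2.cvtColor(im,cv2.COLOR_RGB2HSV).astype(int);H,S,V=hsv[...,0],hsv[...,1],hsv[...,2]
        for lab,m in [('yel',(H>22)&(H<32)&(S>170)&(V>80)),('pur',(H>130)&(H<148)&(S>100)&(V>40)),('green',(H>50)&(H<75)&(S>150)&(V>100)),('red',((H<6)|(H>172))&(S>150)&(V>60))]:
            n,l,st,ce=cv2.connectedComponentsWithStats(m.astype(np.uint8)); i=1+np.argmax(st[1:,4]) if n>1 else 0; out.append((lab,st[i].tolist(),ce[i].round(1).tolist()))
    print(nm,*out,sep='\n')
# diff bystanders: scene0 vs scene3
df=np.abs(np.load('scene0.npz')['p'].astype(int)-p).max(2)
for nm,(u0,u1,v0,v1) in dict(tin=(352,385,158,196),cup=(402,434,190,222),spare=(363,448,228,270),hammer=(192,236,258,342),bottle=(140,175,240,290),brush=(243,330,203,245)).items(): print(nm,(df[v0:v1,u0:u1]>50).mean().round(3))
f=np.load('scene3.npz'); 
c=pt('scene3',317.2,227.6,.059)
E
```

```text
[ 0.45189456 -0.22958921  0.25529402] [ 0.9845272  -0.74824733 -0.0361322 ] 0.05006978429585155 ((452.614990234375, -277.70037841796875), (20.32693099975586, 20.461050033569336), 0.8621732592582703)
scene3
('yel', [178, 196, 11, 17, 126], [183.4, 204.2])
('pur', [172, 169, 12, 18, 129], [177.6, 178.1])
('green', [341, 248, 8, 4, 11], [344.7, 249.7])
('red', [307, 230, 7, 17, 100], [309.6, 237.8])
('yel', [178, 196, 11, 18, 118], [183.3, 204.3])
('pur', [172, 169, 12, 18, 127], [177.6, 178.2])
('green', [340, 247, 9, 5, 14], [343.2, 248.9])
('red', [334, 223, 7, 17, 85], [336.8, 231.0])
side3
('yel', [340, 241, 11, 6, 32], [345.0, 243.8])
('pur', [312, 278, 16, 28, 237], [318.6, 293.6])
('green', [0, 0, 560, 420, 235200], [279.5, 209.5])
('red', [292, 196, 4, 3, 12], [293.5, 197.0])
('yel', [341, 241, 9, 7, 32], [344.9, 243.9])
('pur', [311, 278, 17, 28, 276], [318.7, 293.4])
('green', [0, 0, 560, 420, 235200], [279.5, 209.5])
('red', [271, 188, 5, 18, 57], [272.8, 194.9])
tin 0.0
cup 0.0
spare 0.0
hammer 0.145
bottle 0.0
brush 0.397
```

>>> step_arm:
  series:
    - {"claw":5,"x":-4,"y":4,"z":-6,"turn":0}
    - {"claw":5,"x":0,"y":4,"z":-6,"turn":0}
    - {"claw":5,"x":0,"y":0,"z":0,"turn":0}
    - {"claw":5,"x":0,"y":0,"z":0,"turn":0}

```text
time: 20.82
tool_pos: [0.3866, -0.2005, 0.3524]
tool_rot: [0.712, -0.702, -0.0, 0.0]
contact_force: [0.2, -0.2, -0.2]
width: 0.0501
gripper_force: 0.0
```

```bash
python3 - <<'E'
from h import *
p,d,c=grab('wrist','w11'); q,_,_=grab('scene','scene4'); q2,_,_=grab('side','side4')
s=observe(); print(s['tool_pos'],s['time'])
def comp(im,f):
    hsv=cv2.cvtColor(im,cv2.COLOR_RGB2HSV).astype(int);return f(*np.moveaxis(hsv,2,0)).astype(np.uint8)
cop=lambda H,S,V:(H>3)&(H<17)&(S>70)&(V>60)
m=comp(p,cop); n,l,st,ce=cv2.connectedComponentsWithStats(m)
a,b=wproj('w11',(.4567,-.0337,.044)),wproj('w11',(.5563,-.0323,.044)); L=np.zeros(m.shape,np.uint8); cv2.line(L,tuple(a.astype(int).tolist()),tuple(b.astype(int).tolist()),1,12)
vv,uu=np.nonzero(m&L); W=np.array([wpt('w11',u,v,.044)[:2] for u,v in zip(uu,vv)])*1000; print('seam',len(W),W.min(0),W.max(0),W.mean(0))
hs=lambda H,S,V:(H>10)&(H<24)&(S>60)&(V>90)
for t,im in [('scene0',np.load('scene0.npz')['p']),('scene4',q)]:
    w=comp(im[270:342,195:240],hs); v,u=np.nonzero(w); print(t,'hammer handle',len(u),u.mean()+195,v.mean()+270)
df=np.abs(np.load('scene0.npz')['p'].astype(int)-q).max(2)
print('hammer diff',(df[258:342,192:236]>50).mean(),'brush',(df[203:245,243:290]>50).mean())
dd=np.abs(np.load('scene0.npz')['d']-np.load('scene4.npz')['d']); print('depth hammer',np.median(dd[258:342,192:236]),(dd[258:342,192:236]>.01).mean(),'brush',(dd[203:245,243:290]>.01).mean())
E
```

```text
[ 0.38654638 -0.19993158  0.35161366] 20.975
seam 74 [456.6291967  -34.92897745] [556.588046   -28.94003596] [520.41937439 -31.56964592]
scene0 hammer handle 724 219.14088397790056 306.585635359116
scene4 hammer handle 723 219.15076071922545 306.5988934993084
hammer diff 0.025703463203463204 brush 0.3161094224924012
depth hammer 0.0016304255 0.007846320346320346 brush 0.009625126646403243
```

Everything checks out: the hammer and brush have not moved, the burnisher is seated, and the collar is in line with the mark.

```bash
python3 -c "from cell import finish_job; print(finish_job())"
```

```text
the job is handed in; nothing more can be done
None
```

The job is handed in, about 21 s on the robot's clock: the collar measured within about 1–2° of the green mark, the seam was burnished in one pass at about 30 mm/s (roughly 3 mm in from each end), and the burnisher is back upright in its stand; my last checks showed nothing else moved.

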